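# Clip a sample carrier on the stage

## Task

Load the sample carrier under the spring clip of the black clamping stage, with the fingertips only. With one fingertip hold down the clip's long tail so that its foot rises, and with the other push the carrier by its upright lip along the channel, under the raised foot, until it is fully home against the end stop; only then let the clip down on the carrier and move clear. Do not grasp or lift anything, and leave the things around the stage where they are.

Things in the scene. Friction and masses are not known exactly. Their poses are not given: they have to be found in the camera images.
- stage: Fixed black base plate of the clamping stage, 236 (x) x 106 (y) x 12 mm. Origin: its underside on the table, on the channel's centre line, midway along x; it spans y -30 to +76 mm. x: the direction in which the carrier is pushed (roughly away from the robot), y left, z up. The open channel's floor is at z = 12 mm; its two side rails are 5 mm higher and 43 mm apart inside.
- home (a point): Foot of the end stop's near face on the channel floor, at stage x = +101 mm: the carrier's front edge touches here when it is home (carrier origin then at stage x = +51 mm, its lip's near face at +1 mm).
- clip (a joint): Angle of the steel rocker clip, rad. 0: foot down on the channel floor, tail up. 0.24: tail pressed to its stop, foot fully raised. The foot clears the carrier above about 0.11 and rests on it at about 0.09. A spring closes it: holding the tail down takes about 2 N at its near end, rising to 6 N at 43 mm from the pivot.
- clip_pivot (a point): The clip's pivot (its line runs along the stage's y axis), at stage x = +33, y = +52, z = +13 mm.
- clip_foot (a point): Lower near edge of the clip's foot, which hangs over the channel (16 mm long, 22 mm wide; stage x = +75 to +91 mm). Down, it blocks the carrier.
- clip_pad (a point): Point on top of the clip's tail, on its centre line, 80 mm nearer the robot than the pivot; moves with the clip. The tail is a flat strip left of the channel and parallel to it: stage x -112 to +15, y +34 to +70 mm. At rest it slopes up to the robot (near end 54 mm above the table); fully pressed its top is level at z = 20 mm. A fingertip can slide along it while pressing.
- carrier: Loose aluminium carrier, about 0.25 kg, flat in the channel: a plate 100 (x) x 39 (y) x 4 mm with a thin dark test coupon on it and, across its end nearest the robot, an upright lip 36 mm wide, 5 mm thick, 22 mm high. Origin: centre of its underside; x along the channel. At the start its front edge is 16 to 36 mm short of the clip's foot.
- carrier_lip (a point): Centre of the lip's near face (the face to push on), 11 mm above the channel floor, 50 mm behind the carrier's origin. The lip's top is 34 mm above the table.
- timer: Bystander, to be left alone: white timer, 62 x 64 x 19 mm. Origin: centre of its underside.
- tape_roll: Bystander, to be left alone: roll of paper tape lying flat, 64 mm across, 19 mm high. Origin: centre of its underside.
- petri_0: Bystander, to be left alone: closed petri dish, 72 mm across, 15 mm high. Origin: centre of its underside.
- tweezers: Bystander, to be left alone: steel tweezers lying flat, 138 mm long, 9 mm high, just right of the stage. Origin: centre of its underside.
- spatula: Bystander, to be left alone: weighing spatula lying flat, 169 mm long, 8 mm high, right of the tweezers. Origin: centre of its underside.
Not all that is in view belongs to the job. Of the things shaped like the carrier, the aluminium one is meant.

How it is judged:
By the outcome, as a careful person would: the job done as asked, in the order asked, and still so for the second after the job is handed in, with the robot touching nothing.
It also fails if it takes over 35 s, if anything falls off the work surface, if the arm or the gripper's body presses on something with over 40 N, if the wrist force passes 120 N, or if a joint passes its speed limit or range.

## Robot

A 6-joint arm with a two-finger parallel gripper is mounted at the origin on the work surface; the furniture and walls round the work are solid. World frame = base frame: x ahead of the robot, y to its left, z up, the work surface at z = 0. Lengths are in mm, angles in rad, forces in N, time in s.
With the tool pointing down it reaches from about 375 to 975 mm from the base axis. Payload 3.8 kg.
Tool frame: the origin (TCP) lies on the front face of the gripper's body, between the roots of the fingers; the fingertips stand 64 mm ahead of it and the grasp point (between the pads) lies 45 mm ahead of it; z points along the fingers, y is the direction in which the jaws open and shut (so a half turn about z gives the same grasp; the last joint's range is limited). The gripper opens to 88 mm and grips with 3 to 60 N. Pads are 18 mm wide; open, the fingers measure 123 mm over their backs; the gripper's body (75 mm by 187 mm) begins 45 mm behind the grasp point.
Start: joints at [-1.2, 0.264, 1.604, -0, 1.274, -0.037], TCP at [267.693, -619.644, 302.706] pointing down, gripper open.
Joint ranges: [-2.63, 2.63], [-0.94, 2.18], [0.31, 2.57], [-1.31, 4.45], [0, 2.66], [-2.55, 2.55]. Speed limits (rad/s): [2.57, 2.57, 3.14, 3.14, 3.14, 3.14].

## Interface

Orientations are given as a unit quaternion [w, x, y, z].
In Python, from cell import r, get_image, camera_info, workorder, finder gives the robot as it stands.
- The arm moves only by the tool arm_command, never from a script. Its argument "targets" is a list of rows, each a list of 3 entries, a list of its own where there are three numbers: the shift along the world's x, y, z in mm, then the turn, a rotation vector about the world's x, y, z in rad, then the finger opening in mm, from 0 to 88.1. A call has 1 to 8 rows; each row shifts and turns the commanded pose from where the row before left it; what a row does not reach is not made up. A row lasts 1/8 s, in which the tool goes at most 62.5 mm and 10.7 degrees, less where a joint would pass 70% of its speed; a pose out of reach is approached as far as the arm can. A call is refused whole if a number of a shift passes 62.5 or a number of a turn 0.188, either way. A call with a gripper value outside its range is refused whole. The fingers move at their own pace and stop on an object; "squeeze" is the grip in N (left out, the last holds). Time passes only in rows, so rows that do not move let the fingers close. It gives the time, the measured TCP pose, the force and the opening at its end, in the units of the state.
- r.sense(): the state, without advancing time (a new reading comes with each control period).
- get_image(name): name is "side" or "top"; returns the picture (400x640x3 uint8, red, green, blue); there is no depth.
- camera_info(name): a dict with "K" (3x3 intrinsics, pixels), "R" (3x3) and "t" (3): a world point X has camera coordinates R X + t. Camera axes: x right, y down, z forward; pixel columns grow to the right and rows downward; lengths in mm; the calibration is good to about 2 mm. A picture is of the moment at which its call begins. camera_info takes no time and is no camera call.
- workorder.job_done(): hands the job in, once; it reports no verdict.
Trained networks look in the newest picture that a camera, given by its name, has taken for a name from the list of things; names that differ only in an ending like _2 or _b are one class to them, and where a whole thing is asked for, a point or a joint stands for the part that bears it (a point fixed in the world has none). Each returns a list of dicts, best first, with "confidence" (0 to 1); they miss things now and then, are a little off and sometimes report something else, mostly with a low value. They report only what shows in the picture. A call takes as long as a camera call. They do not tell look-alikes from the thing itself.
- finder.boxes_of(camera, label): "rect" ([centre column, centre row, width, height] in pixels, round what is visible of it).
- finder.trace(camera, label): "region" (400x640 bool, what is visible of it) and "rect" ([centre column, centre row, width, height] in pixels, round what is visible of it).
The state is a dict: "t": time; "joint_pos": joint angles; "joint_vel": joint speeds; "tau": joint torques, N m; "eef_pos": TCP position; "tool_rot": TCP orientation; "force": force on the tool from outside, world axes, zero at the start; "torque": the same for the moment, N m; "gripper_width": finger opening in mm.
Only numpy, scipy, OpenCV 4.12 (cv2) and the standard library are available. Lean on these libraries where they do the work, as an engineer would, in place of code of your own. Each camera call takes 0.05 s, during which the arm holds its last target.

## Working session

There is one attempt and no reset: what is moved stays moved. The work goes in short steps, Python scripts to look and compute and a tool call to move; the robot and the scene stay as the last step left them, time stands still between calls to the robot, and variables do not carry over. Pictures are saved under pics/ and viewed, and the job is handed in when it is done.

Besides the shell and the picture viewer there is one more tool, called as name(argument=value, ...), one argument or row to a line, values as JSON. arm_command: Moves the arm, as the interface text tells. Its arguments: {"type":"object","properties":{"targets":{"type":"array","items":{"type":"array"}},"squeeze":{"type":"number"}},"required":["targets"]}

```bash
mkdir -p pics; python3 - <<'E'
from cell import r, get_image, camera_info
import cv2
for n in("side","top"):
    im=get_image(n); cv2.imwrite(f"pics/{n}0.png",im[:,:,::-1]); c=camera_info(n); print(n,c)
s=r.sense(); print(s)
E
```

```text
side {'K': array([[421.28555056,   0.        , 323.63513807],
       [  0.        , 421.28555056, 207.68538735],
       [  0.        ,   0.        ,   1.        ]]), 'R': array([[ 8.48779372e-01, -5.28746993e-01,  4.41986317e-04],
       [-3.07929077e-01, -4.94987147e-01, -8.12506867e-01],
       [ 4.29829340e-01,  6.89502967e-01, -5.82951453e-01]]), 't': array([-444.44326443,  202.46739182,  702.79535303])}
top {'K': array([[400.45332253,   0.        , 325.92364802],
       [  0.        , 400.45332253, 200.13387969],
       [  0.        ,   0.        ,   1.        ]]), 'R': array([[ 1.41667246e-02, -9.99899295e-01, -8.39004572e-04],
       [-9.93297008e-01, -1.39769038e-02, -1.14741884e-01],
       [ 1.14718602e-01,  2.45889741e-03, -9.93394985e-01]]), 't': array([   2.36834033,  496.56907422, 1052.5229181 ])}
{'t': 0.1, 'joint_pos': array([-1.19993931e+00,  2.64670427e-01,  1.60521921e+00, -1.03627965e-05,
        1.27372519e+00, -3.68841550e-02]), 'joint_vel': array([-0.00180644, -0.00030926, -0.00378365,  0.00024249, -0.00091407,
        0.0001442 ]), 'tau': array([ 8.34707353e-04, -5.03619576e+01, -3.58071077e+01,  7.31486524e-02,
        2.33334425e-02, -5.48444439e-05]), 'eef_pos': array([ 267.48153257, -619.1811017 ,  301.52721621]), 'tool_rot': array([-9.96197174e-04,  9.79289463e-01,  2.02462652e-01, -1.72937833e-04]), 'force': array([-0.41693961,  0.23558535,  0.16175025]), 'torque': array([-0.03266345, -0.05767411,  0.02665089]), 'gripper_width': 88.33563558751815}
```

View pics/side0.png

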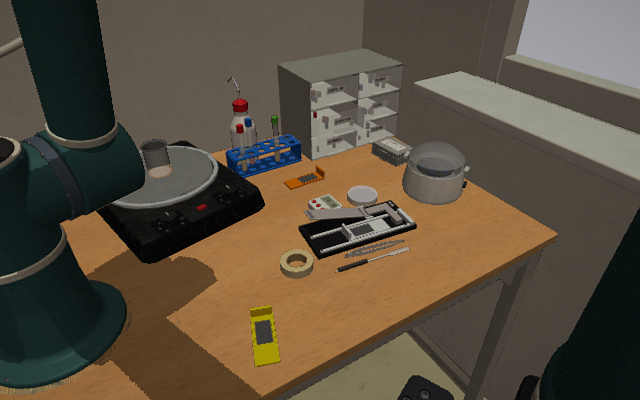

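View pics/top0.png

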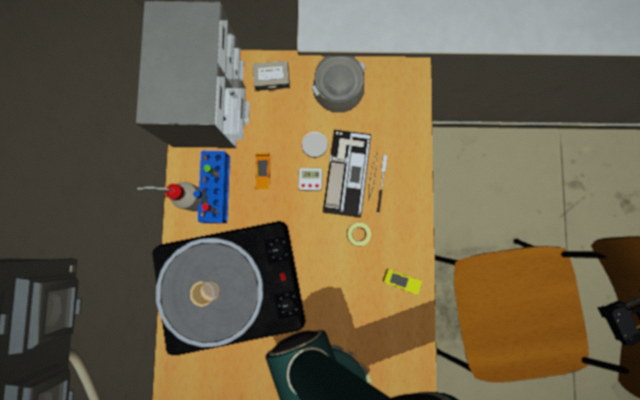

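```bash
python3 - <<'E'
import cv2
a=cv2.imread("pics/top0.png")[120:225,290:400]; cv2.imwrite("pics/topc.png",cv2.resize(a,None,fx=5.6,fy=5.6,interpolation=cv2.INTER_CUBIC))
a=cv2.imread("pics/side0.png")[175:285,270:430]; cv2.imwrite("pics/sidec.png",cv2.resize(a,None,fx=5,fy=5,interpolation=cv2.INTER_CUBIC))
E
```

```text
(no output)
```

View pics/topc.png

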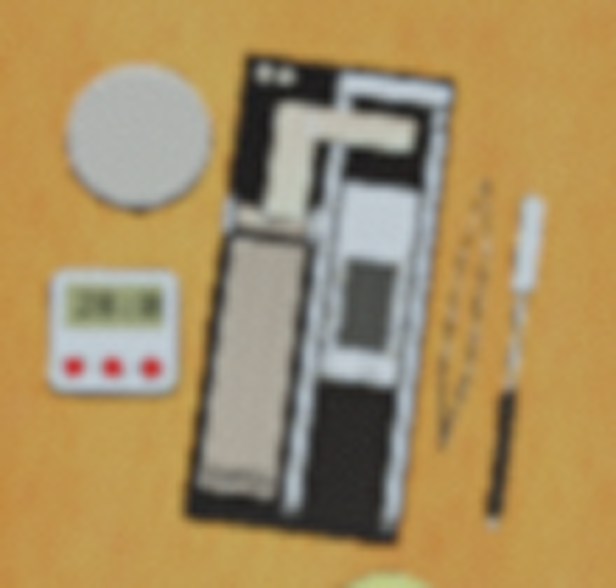

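View pics/sidec.png

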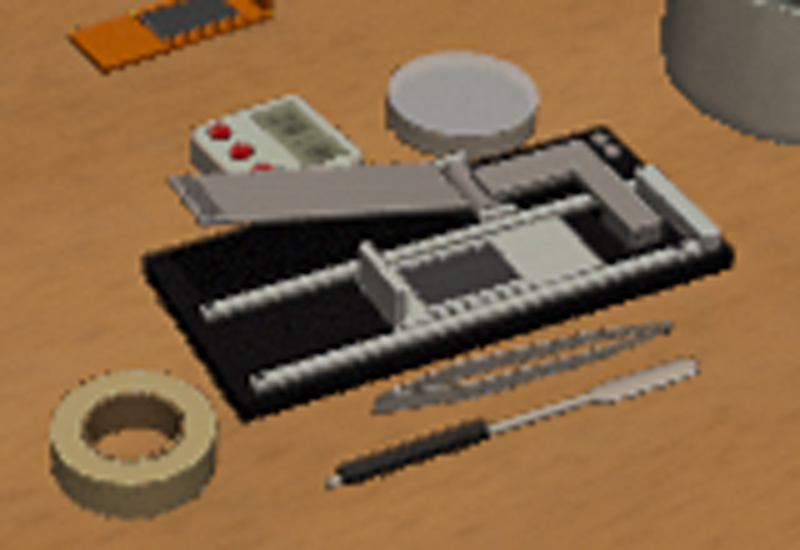

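```bash
cat > h.py <<'E'
import numpy as np
from cell import camera_info
from scipy.optimize import least_squares
C={n:camera_info(n) for n in("top","side")}
def proj(n,X):
    c=C[n];p=(c["R"]@np.atleast_2d(X).T).T+c["t"];q=(c["K"]@p.T).T;return q[:,:2]/q[:,2:]
def back(n,uv,z):
    c=C[n];d=c["R"].T@np.linalg.inv(c["K"])@np.array([*uv,1.]);o=-c["R"].T@c["t"];return o+d*(z-o[2])/d[2]
def tow(p,X):
    X=np.atleast_2d(X).astype(float);c,s=np.cos(p[2]),np.sin(p[2])
    return np.c_[p[0]+c*X[:,0]-s*X[:,1],p[1]+s*X[:,0]+c*X[:,1],X[:,2]]
E
python3 - <<'E'
from h import *
from cell import r
co=[(118,76,12),(118,-30,12),(-118,-30,12),(-118,76,12)]
T=np.array([(248,55),(453,78),(395,543),(187,517)])/5.6+[290,120]-.4
S=np.array([(605,125),(733,250),(243,408),(145,262)])/5+[270,175]-.4
for w in((1,1),(1,0),(0,1)):
    f=lambda p:np.r_[w[0]*(proj("top",tow(p,co))-T).ravel(),w[1]*(proj("side",tow(p,co))-S).ravel()]
    s=least_squares(f,[600,-50,-.1],x_scale=[10,10,.1]); print(w,s.x,s.fun.round(1))
    if w==(1,1):P=s.x;np.save("P.npy",P)
inv=lambda X:((np.array([[np.cos(P[2]),np.sin(P[2])],[-np.sin(P[2]),np.cos(P[2])]])@(X[:2]-P[:2])).round(1))
g=lambda n,u:np.array(u)/(5.6 if n=="top" else 5)+([290,120] if n=="top" else [270,175])-.4
print("front edge top",inv(back("top",g("top",(382,183)),16)),"side",[inv(back("side",g("side",u),16)) for u in((552,224),(597,263))])
print("lip top near edge: side ",[inv(back("side",g("side",u),34)) for u in((360,247),(393,297))])
print("foot near edge top",[inv(back("top",g("top",u),22)) for u in((345,145),(412,152))])
E
```

```text
(1, 1) [ 5.75717313e+02 -7.14337403e+01 -1.13283028e-01] [-0.3 -1.3  0.8 -0.7  1.2 -0.2 -0.2 -0.4 -0.7  0.1  0.4  0.2 -0.5  0.2
 -1.5 -0.6]
(1, 0) [ 5.73873376e+02 -7.03622450e+01 -1.15732394e-01] [-0.5 -0.7  0.5 -0.   0.7  0.5 -0.7  0.1 -0.   0.  -0.   0.  -0.   0.
 -0.  -0. ]
(0, 1) [ 5.76941666e+02 -7.19277414e+01 -1.10526912e-01] [-0.  -0.   0.  -0.   0.  -0.   0.  -0.  -0.3  0.   0.9  0.   0.3  0.2
 -0.9 -0.6]
front edge top [57.1  0.9] side [array([53.5, 16.2]), array([ 56.4, -15.6])]
lip top near edge: side  [array([-41. ,  17.3]), array([-44.1, -17.7])]
foot near edge top [array([72.3, 21.5]), array([ 73. , -11.6])]
```

arm_command(
  targets=[
    [[20, 48, 0], [0, 0, -0.065], 34],
    [[20, 48, 0], [0, 0, -0.065], 34],
    [[20, 48, 0], [0, 0, -0.065], 34],
    [[20, 48, 0], [0, 0, -0.065], 34],
    [[20, 48, 0], [0, 0, -0.065], 34],
    [[20, 48, 0], [0, 0, -0.065], 34],
    [[20, 48, 0], [0, 0, -0.065], 34],
    [[20, 48, 0], [0, 0, -0.066], 34],
  ],
)

```text
t: 1.1
eef_pos: [427.8, -233.9, 302.4]
tool_rot: [-0.0, 0.998, -0.058, -0.0]
force: [0.2, -0.2, -0.6]
gripper_width: 34.0
```

arm_command(
  targets=[
    [[20, 49, -20], [0, 0, 0], 34],
    [[20, 49, -20], [0, 0, 0], 34],
    [[20, 49, -20], [0, 0, 0], 34],
    [[20, 49, -20], [0, 0, 0], 34],
    [[0, 0, -20], [0, 0, 0], 34],
    [[0, 0, 0], [0, 0, 0], 34],
    [[0, 0, 0], [0, 0, 0], 34],
  ],
)

```text
t: 1.98
eef_pos: [507.7, -40.0, 203.1]
tool_rot: [0.0, 0.998, -0.057, 0.0]
force: [-0.1, -0.5, 0.6]
gripper_width: 34.0
```

```bash
cat > st.py <<'E'
from h import *
from cell import r,get_image
import cv2,sys
from scipy.spatial.transform import Rotation as Ro
P=np.load("P.npy");s=r.sense();q=s["tool_rot"];M=Ro.from_quat([q[1],q[2],q[3],q[0]]).as_matrix()
D=np.array([[np.cos(P[2]),np.sin(P[2])],[-np.sin(P[2]),np.cos(P[2])]])
e=s["eef_pos"];print("t",s["t"],"eef",e.round(1),"stage",(D@(e[:2]-P[:2])).round(1),"F",s["force"].round(1),"w",s["gripper_width"])
y=-M[:,1];print("yaw err",np.arctan2(-y[0],y[1])-P[2],"toolz",M[:,2].round(3))
w=s["gripper_width"]/2+8.75
for sg in(1,-1):
    p=e+M[:,2]*64+sg*y*w;print("tip stage",(D@(p[:2]-P[:2])).round(1),p[2].round(1))
if len(sys.argv)>1:
    k=sys.argv[1];o=[]
    for n,(a,b,c,d) in(("side",(175,285,270,430)),("top",(120,230,280,440))):
        im=get_image(n)[a:b,c:d,::-1];o.append(cv2.resize(im,(800,550),interpolation=cv2.INTER_CUBIC))
        cv2.imwrite(f"pics/{k}_{n}.png",o[-1])
E
python3 st.py a
```

```text
t 1.975 eef [507.7 -40.  203.1] stage [-71.1  23.5] F [-0.1 -0.5  0.6] w 34.01700510220804
yaw err -0.0005397641892518207 toolz [ 0. -0. -1.]
tip stage [-71.1  49.3] 139.1
tip stage [-71.1  -2.3] 139.1
```

arm_command(
  targets=[
    [[1, 2, -43], [0, 0, 0], 34],
    [[0, 0, -43], [0, 0, 0], 34],
    [[0, 0, 0], [0, 0, 0], 34],
  ],
)

```text
t: 2.45
eef_pos: [506.5, -38.0, 114.6]
tool_rot: [-0.0, 0.998, -0.057, -0.003]
force: [0.5, 1.0, -0.6]
gripper_width: 34.0
```

```bash
python3 st.py b
```

```text
t 2.45 eef [506.5 -38.  114.6] stage [-72.5  25.4] F [ 0.5  1.  -0.6] w 33.95084627968795
yaw err -0.0012316299599169356 toolz [-0.006  0.001 -1.   ]
tip stage [-72.9  51.1] 50.6
tip stage [-72.9  -0.4] 50.6
```

View pics/b_side.png

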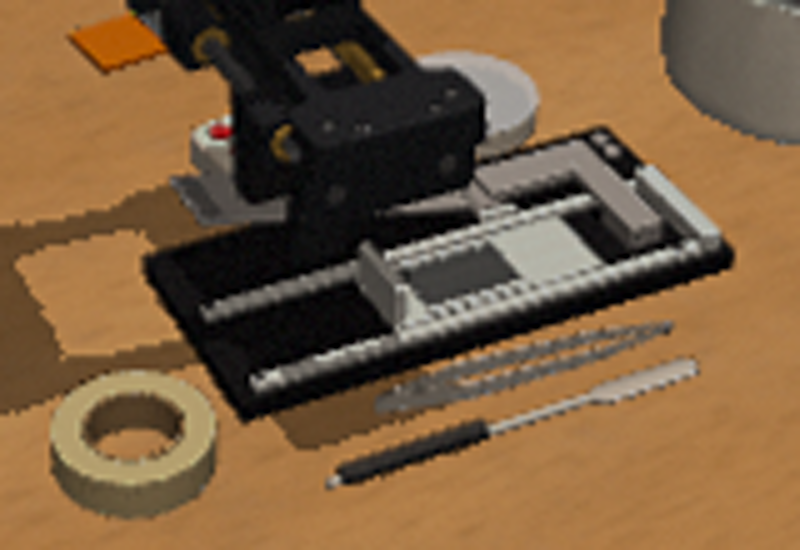

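View pics/b_top.png

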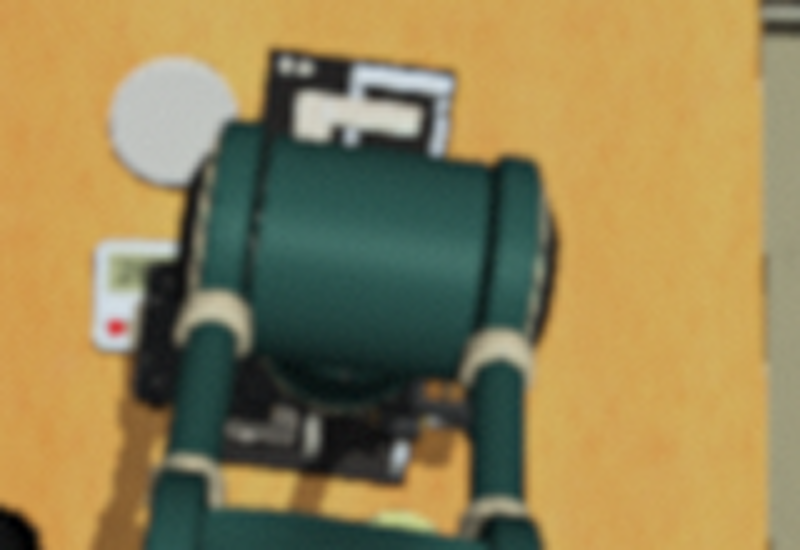

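The side picture shows the right fingertip behind the lip (crop about 330,240; lip 380,280), with the left finger above the tail. I'll press down now.

arm_command(
  targets=[
    [[0, 0, -10], [0, 0, 0], 34],
    [[0, 0, -10], [0, 0, 0], 34],
    [[0, 0, -8], [0, 0, 0], 34],
    [[0, 0, 0], [0, 0, 0], 34],
    [[0, 0, 0], [0, 0, 0], 34],
  ],
)

```text
t: 3.18
eef_pos: [508.4, -37.6, 88.6]
tool_rot: [0.0, 0.998, -0.056, -0.0]
force: [-2.0, 0.6, 2.4]
gripper_width: 34.1
```

```bash
python3 st.py c
```

```text
t 3.175 eef [508.4 -37.6  88.6] stage [-70.7  26. ] F [-2.   0.6  2.4] w 34.09068965325484
yaw err 0.00025582719128888765 toolz [-0.001  0.    -1.   ]
tip stage [-70.7  51.8] 24.6
tip stage [-70.7   0.2] 24.6
```

View pics/c_side.png

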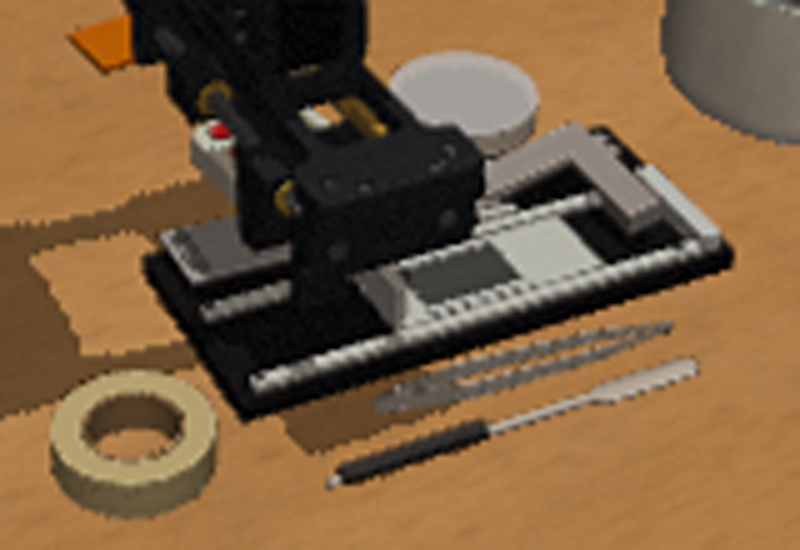

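arm_command(
  targets=[
    [[5, -0.6, -1], [0, 0, 0], 34],
    [[5, -0.6, -1], [0, 0, 0], 34],
    [[5, -0.6, -0.5], [0, 0, 0], 34],
    [[4, -0.4, 0], [0, 0, 0], 34],
    [[4, -0.4, 0], [0, 0, 0], 34],
    [[4, -0.4, 0], [0, 0, 0], 34],
    [[4, -0.4, 0], [0, 0, 0], 34],
    [[4, -0.4, 0], [0, 0, 0], 34],
  ],
)

```text
t: 4.28
eef_pos: [543.8, -41.4, 86.1]
tool_rot: [-0.0, 0.998, -0.057, -0.0]
force: [-3.8, 0.5, 3.9]
gripper_width: 33.8
```

```bash
python3 st.py d
```

```text
t 4.275 eef [543.8 -41.4  86.1] stage [-35.1  26.2] F [-3.8  0.5  3.9] w 33.759674409022836
yaw err 0.00011875096157372422 toolz [-0.  0. -1.]
tip stage [-35.1  51.8] 22.1
tip stage [-35.1   0.6] 22.1
```

View pics/d_side.png

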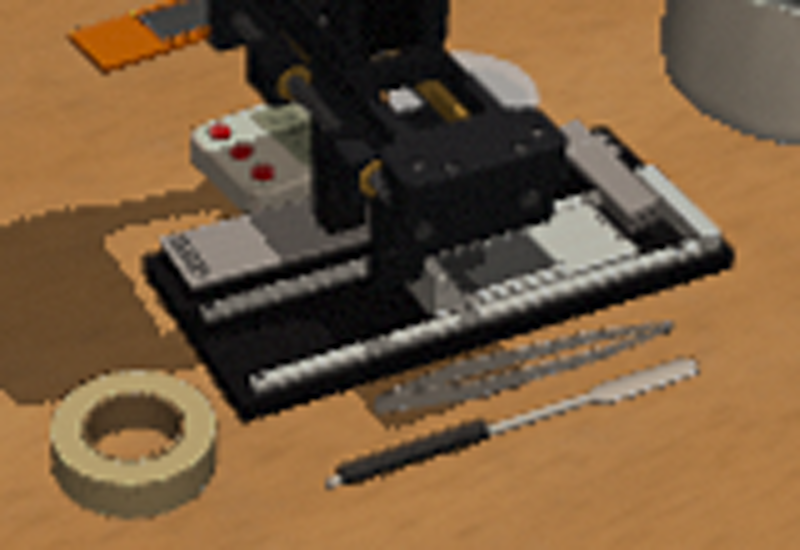

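arm_command(
  targets=[
    [[4, -0.4, -0.3], [0, 0, 0], 34],
    [[4, -0.4, -0.3], [0, 0, 0], 34],
    [[4, -0.4, -0.3], [0, 0, 0], 34],
    [[4, -0.4, 0], [0, 0, 0], 34],
    [[3, -0.4, 0], [0, 0, 0], 34],
    [[2, -0.2, 0], [0, 0, 0], 34],
  ],
)

```text
t: 5.12
eef_pos: [564.4, -43.6, 85.5]
tool_rot: [-0.0, 0.998, -0.057, -0.001]
force: [-5.4, 1.1, 6.9]
gripper_width: 34.1
```

```bash
python3 st.py e
```

```text
t 5.125 eef [564.4 -43.6  85.5] stage [-14.4  26.4] F [-5.4  1.1  6.9] w 34.13088529172979
yaw err 0.0001659278585580265 toolz [-0.001  0.    -1.   ]
tip stage [-14.5  52.2] 21.5
tip stage [-14.5   0.5] 21.5
```

View pics/e_side.png

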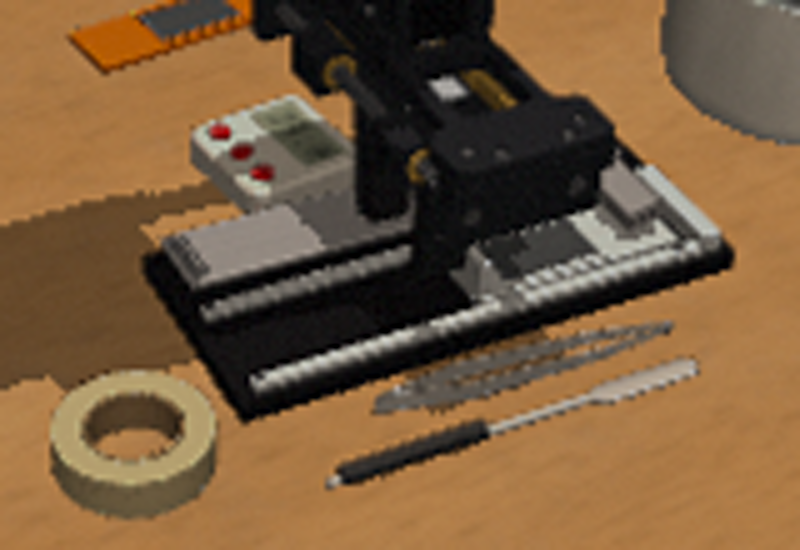

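arm_command(
  targets=[
    [[2, -0.2, 0], [0, 0, 0], 34],
    [[2, -0.2, 0], [0, 0, 0], 34],
    [[1, -0.1, 0], [0, 0, 0], 34],
    [[0, 0, 0], [0, 0, 0], 34],
  ],
)

```text
t: 5.72
eef_pos: [569.2, -44.1, 85.4]
tool_rot: [-0.0, 0.998, -0.057, -0.001]
force: [-6.3, 0.9, 5.6]
gripper_width: 34.2
```

arm_command(
  targets=[
    [[1, -0.1, 0], [0, 0, 0], 34],
    [[1, -0.1, 0], [0, 0, 0], 34],
    [[0, 0, 0], [0, 0, 0], 34],
  ],
)

```text
t: 6.1
eef_pos: [569.6, -44.1, 85.3]
tool_rot: [-0.0, 0.998, -0.057, -0.003]
force: [-10.1, 0.9, 10.4]
gripper_width: 33.8
```

```bash
python3 st.py f
```

```text
t 6.1 eef [569.6 -44.1  85.3] stage [-9.2 26.4] F [-10.1   0.9  10.4] w 33.77658239173329
yaw err -9.518170691517891e-05 toolz [-0.005  0.001 -1.   ]
tip stage [-9.5 52.1] 21.3
tip stage [-9.5  0.8] 21.3
```

View pics/f_side.png

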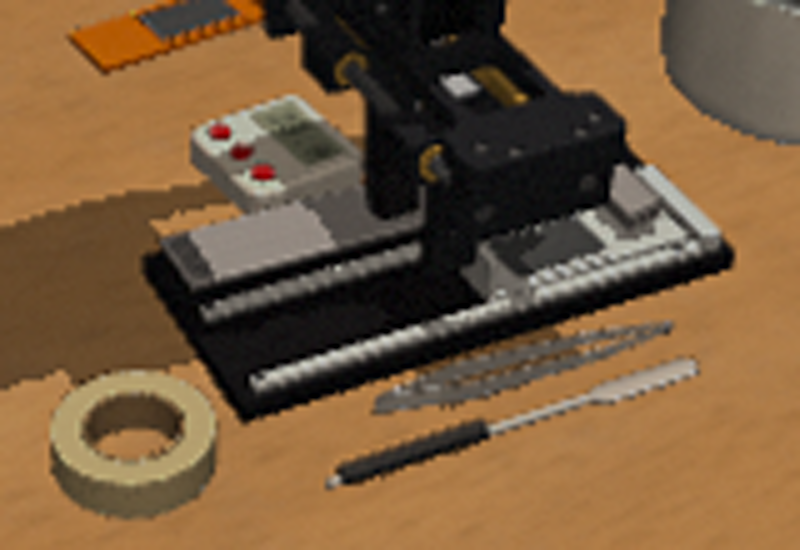

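arm_command(
  targets=[
    [[1, -0.1, 0], [0, 0, 0], 34],
    [[1, -0.1, 0], [0, 0, 0], 34],
    [[0, 0, 0], [0, 0, 0], 34],
    [[0, 0, 0], [0, 0, 0], 34],
  ],
)

```text
t: 6.7
eef_pos: [570.0, -44.2, 85.1]
tool_rot: [-0.0, 0.998, -0.057, -0.005]
force: [-14.4, 0.5, 14.4]
gripper_width: 34.1
```

```bash
python3 st.py g; python3 - <<'E'
from h import *
P=np.load("P.npy")
# expected pixel (crop coords) of lip top near edge & front edge if home
for X in[(1,18,34),(1,-18,34),(101,19.5,16),(101,-19.5,16)]:
    print(X,((proj("side",tow(P,[X]))[0]-[270,175]+.4)*5).round(0))
E
```

```text
t 6.7 eef [570.  -44.2  85.1] stage [-8.8 26.4] F [-14.4   0.5  14.4] w 34.115416955303395
yaw err -0.00036311762713492346 toolz [-0.009  0.001 -1.   ]
tip stage [-9.4 52.2] 21.1
tip stage [-9.4  0.6] 21.1
(1, 18, 34) [447. 220.]
(1, -18, 34) [490. 268.]
(101, 19.5, 16) [639. 192.]
(101, -19.5, 16) [689. 241.]
```

View pics/g_side.png

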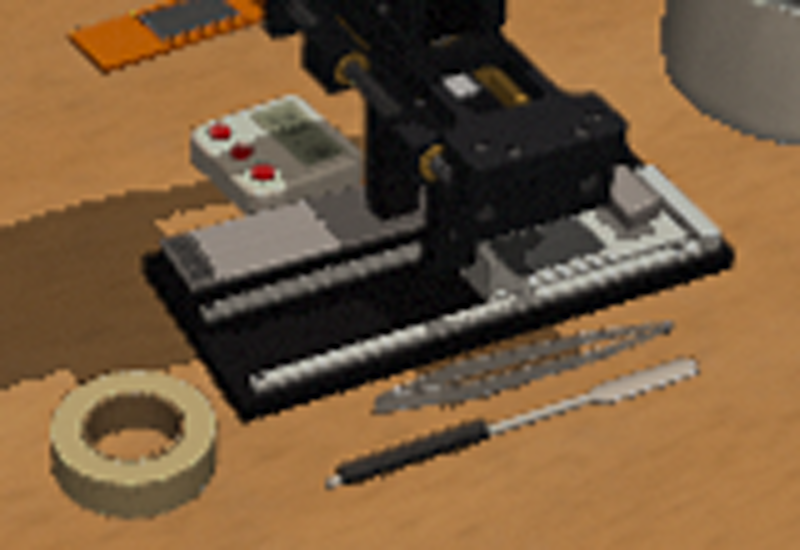

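arm_command(
  targets=[
    [[-2, 0.2, 0], [0, 0, 0], 34],
    [[-2, 0.2, 0], [0, 0, 0], 34],
    [[-2, 0.2, 0], [0, 0, 0], 34],
    [[-3, 0.3, 0], [0, 0, 0], 34],
    [[-3, 0.3, 0], [0, 0, 0], 34],
    [[0, 0, 0], [0, 0, 0], 34],
  ],
)

```text
t: 7.55
eef_pos: [562.5, -43.4, 85.9]
tool_rot: [0.0, 0.998, -0.057, 0.001]
force: [3.0, -0.5, 5.1]
gripper_width: 34.4
```

```bash
python3 st.py i
```

```text
t 7.55 eef [562.5 -43.4  85.9] stage [-16.3  26.4] F [ 3.  -0.5  5.1] w 34.36405981060832
yaw err 0.00013982541347785926 toolz [ 0.002 -0.    -1.   ]
tip stage [-16.1  52.3] 21.9
tip stage [-16.1   0.4] 21.9
```

View pics/i_side.png

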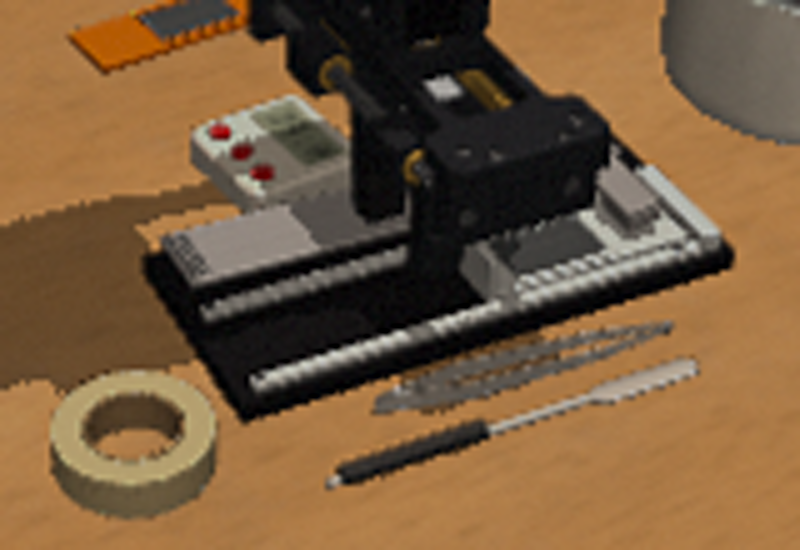

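arm_command(
  targets=[
    [[0, 0, 3], [0, 0, 0], 34],
    [[0, 0, 3], [0, 0, 0], 34],
    [[0, 0, 3], [0, 0, 0], 34],
    [[0, 0, 4], [0, 0, 0], 34],
    [[0, 0, 10], [0, 0, 0], 34],
    [[0, 0, 20], [0, 0, 0], 34],
    [[0, 0, 40], [0, 0, 0], 34],
    [[0, 0, 40], [0, 0, 0], 34],
  ],
)

```text
t: 8.65
eef_pos: [560.8, -43.3, 209.1]
tool_rot: [-0.0, 0.998, -0.057, -0.001]
force: [0.1, -0.1, -0.2]
gripper_width: 33.9
```

arm_command(
  targets=[
    [[-25, -45, 20], [0, 0, 0], 34],
    [[-25, -45, 20], [0, 0, 0], 34],
    [[-25, -45, 10], [0, 0, 0], 34],
    [[-25, -45, 0], [0, 0, 0], 34],
    [[-10, -45, 0], [0, 0, 0], 34],
    [[-5, -45, 0], [0, 0, 0], 34],
    [[0, 0, 0], [0, 0, 0], 34],
  ],
)

```text
t: 9.52
eef_pos: [445.8, -315.7, 258.6]
tool_rot: [0.0, 0.998, -0.058, -0.0]
force: [-0.8, 1.2, -0.3]
gripper_width: 34.1
```

```bash
python3 st.py j; python3 - <<'E'
from h import *
P=np.load("P.npy")
for X in[(1,18,34),(1,-18,34),(101,19.5,16),(101,-19.5,16)]:
    print(X,((proj("top",tow(P,[X]))[0]-[280,120]+.4)*5).round(0))
E
```

```text
t 9.525 eef [ 445.8 -315.7  258.6] stage [-101.5 -257.3] F [-0.8  1.2 -0.3] w 34.122840078983614
yaw err -0.0036757734459595126 toolz [-0. -0. -1.]
tip stage [-101.4 -231.6] 194.6
tip stage [-101.6 -283.2] 194.6
(1, 18, 34) [350. 252.]
(1, -18, 34) [416. 261.]
(101, 19.5, 16) [367.  83.]
(101, -19.5, 16) [437.  91.]
```

View pics/j_side.png

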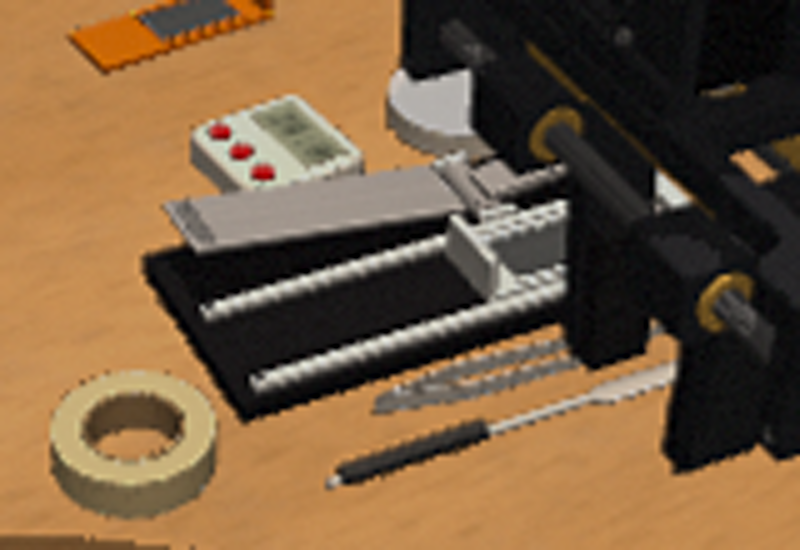

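View pics/j_top.png

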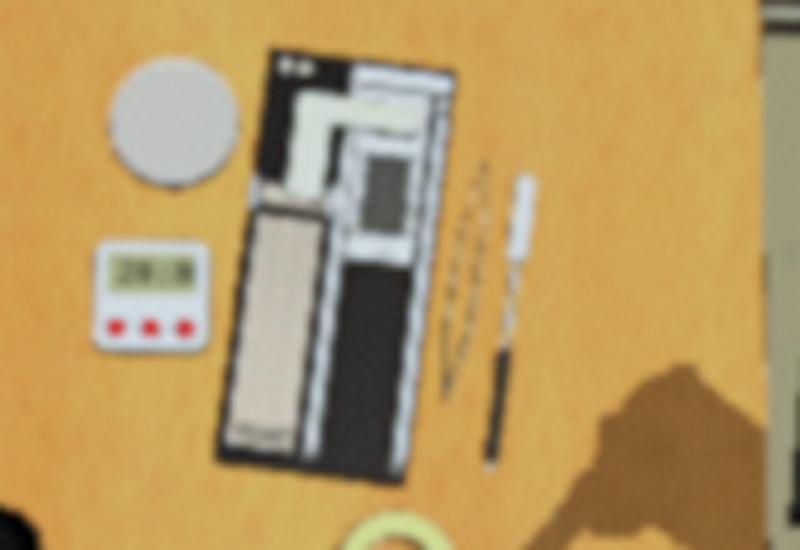

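arm_command(
  targets=[
    [[-25, -50, 10], [0, 0, 0], 34],
    [[-25, -50, 10], [0, 0, 0], 34],
    [[-25, -50, 10], [0, 0, 0], 34],
    [[-25, -50, 10], [0, 0, 0], 34],
    [[-25, -50, 0], [0, 0, 0], 34],
    [[0, -40, 0], [0, 0, 0], 34],
    [[0, 0, 0], [0, 0, 0], 34],
  ],
)

```text
t: 10.5
eef_pos: [322.0, -604.1, 297.6]
tool_rot: [-0.0, 0.998, -0.057, -0.0]
force: [-0.1, 0.9, -0.8]
gripper_width: 33.9
```

```bash
python3 st.py k; python3 - <<'E'
from cell import get_image
import cv2
a=get_image("top")[125:185,325:385,::-1];b=get_image("side")[195:240,345:420,::-1]
cv2.imwrite("pics/k1.png",cv2.resize(a,(600,600),interpolation=cv2.INTER_NEAREST));cv2.imwrite("pics/k2.png",cv2.resize(b,(750,450),interpolation=cv2.INTER_NEAREST))
E
```

```text
t 10.5 eef [ 322.  -604.1  297.6] stage [-191.9 -557.9] F [-0.1  0.9 -0.8] w 33.90695325808485
yaw err -0.0006074961339083002 toolz [-0.     0.001 -1.   ]
tip stage [-191.9 -532.2] 233.6
tip stage [-191.9 -583.6] 233.6
```

View pics/k1.png

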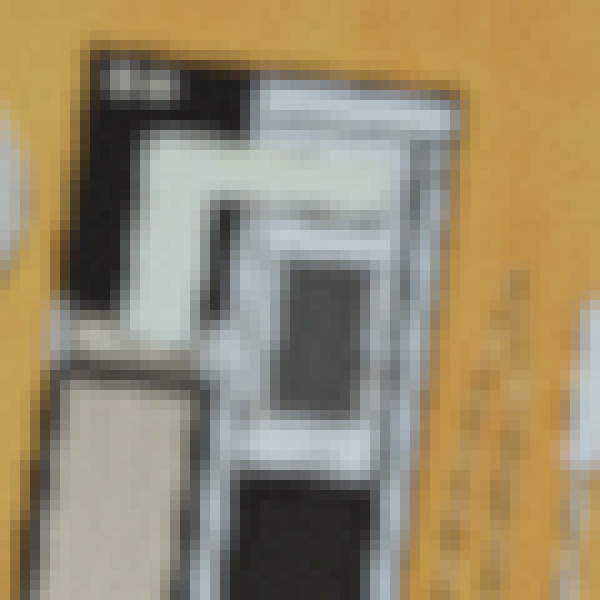

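View pics/k2.png

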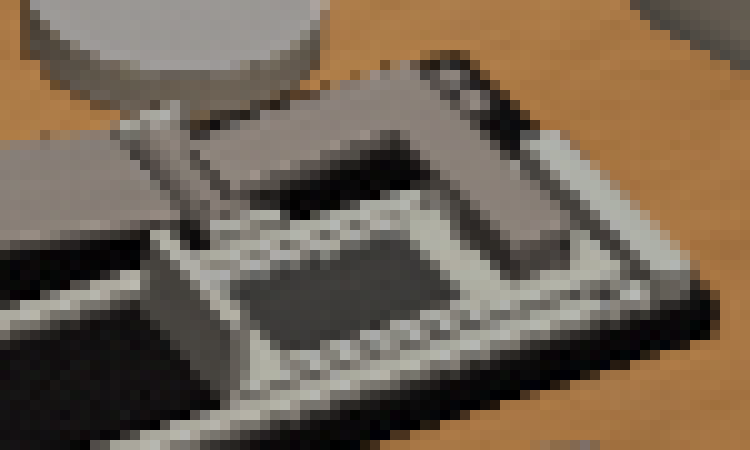

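View pics/k_side.png

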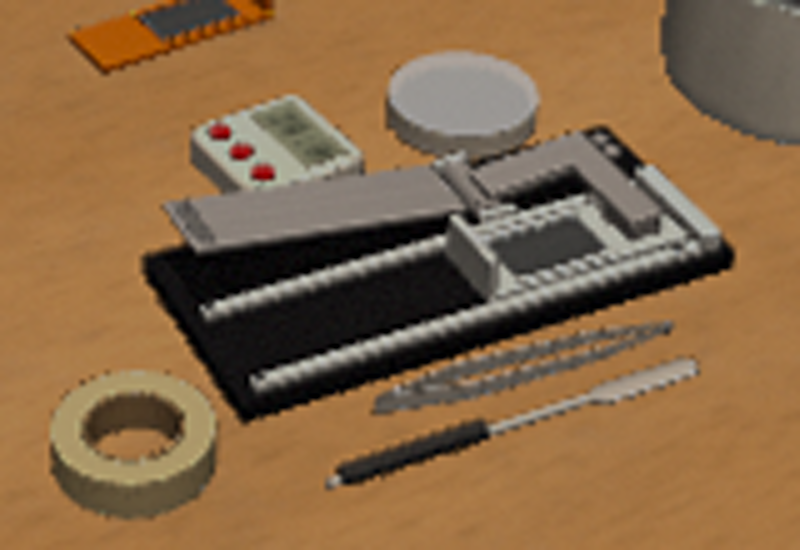

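```bash
python3 -c "
from cell import workorder
print(workorder.job_done())"
```

```text
the job is handed in; nothing more can be done
None
```

I loaded the aluminium carrier under the clip and handed the job in at about 10.5 s. No verdict was reported. With the left fingertip I held the clip's tail down. With the right I pushed the carrier by its lip under the raised foot until it stopped. I then backed off the lip with the tail still pressed, let the clip down slowly and moved clear.

**Checks that agreed:**
- **Home by force:** the last 4 mm of commanded push moved the tool only about 0.8 mm, and the push force rose from 6 to 14 N. The fingertip stopped about 1 mm from where the home position predicts.
- **Home by picture:** neither camera shows a gap between the carrier and the end stop, and the foot rests on the carrier.
- **Surroundings:** the timer, tape roll, petri dish, tweezers and spatula look unmoved, and the force on the tool in free air was about zero.

**Check that disagreed slightly:** the lip sits about 1 pixel (2–3 mm) short of the predicted home position in the top view. In the side view it sits about 1 pixel beyond it. Both are within my error in locating the stage, so I relied on the force check.

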